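# Park the spring pin and tip the pan of valve seats into the dish

### The arm

A 6-joint arm with a two-finger parallel gripper is mounted at the origin on a cart in front of the work surface, level with it; the furniture and walls round the work are solid. World frame = base frame: x ahead of the robot, y to its left, z up, the work surface at z = 0. Lengths are in m, angles in rad, forces in N, time in s.
With the tool pointing down it reaches from about 0.375 to 0.975 m from the base axis. Payload 3.8 kg.
Tool frame: the origin (TCP) lies on the centre line of the jaws, within the pads' length; the fingertips stand 14 mm ahead of it and the grasp point (between the pads) lies 5 mm behind it; z points along the fingers, y is the line along which they close (so a half turn about z gives the same grasp; the last joint's range is limited). The gripper opens to 85 mm and grips with 20 to 120 N. Pads are 22 mm wide; open, the fingers measure 114 mm over their backs; the gripper's body (76 mm by 85 mm) begins 54 mm behind the grasp point. The pads swing forward as they close: fully open they stand 13 mm farther back than shut.
Start: joints at [1.12, 0.264, 1.604, -0, 1.274, -0.037], TCP at [0.271, 0.618, 0.245] pointing down, gripper open.
Joint ranges: [-2.63, 2.63], [-0.94, 2.18], [0.31, 2.57], [-1.31, 4.45], [0, 2.66], [-2.55, 2.55]. Speed limits (rad/s): [2.57, 2.57, 3.14, 3.14, 3.14, 3.14].

### API

Orientations are given as a rotation vector (axis times angle).
In Python, from workcell import bot, eyes, spot_in gives the robot as it stands.
- The arm moves only by the tool carry_out, never from a script. Its argument "series" is text: rows parted by semicolons, each of 4 numbers parted by spaces: the shift along the world's x, y, z in m, then the turn about the world's z in degrees. In form: tx ty tz roll; .... A call has 1 to 20 rows; each row shifts and turns the commanded pose from where the row before left it; what a row does not reach is not made up. A row lasts 1/8 s, in which the tool goes at most 62.5 mm and 10.7 degrees, less where a joint would pass 70% of its speed; a pose out of reach is approached as far as the arm can. A call is refused whole if a number of a shift passes 0.0625 or a number of a turn 10.7, either way. A call with a gripper value outside its range is refused whole. "jaw" is the gripper command: -1 is shut, 1 is fully open, values between are in proportion, set as the call begins (left out, the last holds). The fingers move at their own pace and stop on an object; "grip_force" is the grip in N (left out, the last holds). Time passes only in rows, so rows that do not move let the fingers close. It gives the time, the measured TCP pose, the force, the opening and the grip force at its end, in the units of the state.
- bot.read_state(): the state, without advancing time (a new reading comes with each control period).
- eyes.read_camera(name): name is "scene" or "top" or "wrist"; returns (picture, depth): 400x640x3 uint8, blue, green, red; 400x640 float32, m along the optical axis (not along the pixel's ray), 0 where there is no reading.
- eyes.get_calibration(name): a dict with "K" (3x3 intrinsics, pixels), "position" and "rotation" of the camera in the world; the wrist camera has in their place "T_tool_cam" (4x4, takes a point from camera to tool coordinates, whose origin is the TCP and whose axes are the flange's). Camera axes: x right, y down, z forward; pixel columns grow to the right and rows downward; lengths in m; the calibration is good to about 2 mm. A picture is of the moment at which its call begins: read the wrist's pose just before it. get_calibration takes no time and is no camera call.
- bot.finish_job(): hands the job in; it is judged then, once.
Trained networks look in the newest picture that a camera, given by its name, has taken for a name from the list of things; names that differ only in an ending like _2 or _b are one class to them, and where a whole thing is asked for, a point or a joint stands for the part that bears it (a point fixed in the world has none). Each returns a list of dicts, best first, with "score" (0 to 1); they miss things now and then, are a little off and sometimes report something else, mostly with a low value. They report only what shows in the picture. A call takes as long as a camera call. They do not tell look-alikes from the thing itself.
- spot_in(camera, target): "rect" ([centre column, centre row, width, height] in pixels, round what is visible of it).
The state is a dict: "time": time; "q": joint angles; "joint_vel": joint speeds; "joint_torque": joint torques, N m; "tool_pos": TCP position; "tcp_rot": TCP orientation; "wrist_force": force on the tool from outside, world axes, zero at the start; "torque": the same for the moment, N m; "width": opening from 0.0 (shut) to 1.0 (fully open); "grip_force": force on a finger pad.
Only numpy, scipy, OpenCV 4.12 (cv2) and the standard library are available. Lean on these libraries where they do the work, as an engineer would, in place of code of your own. Each camera call takes 0.05 s, during which the arm holds its last target. There are 200 camera calls.

### The job

The pan with the four valve seats is locked on its tipping stand by a spring pin. Pull the pin out by its T-handle, turn it counter-clockwise (looking down on the handle's end) until it drops into its rest notch, and let go, so that it stays out by itself; only then lift the pan's bar handle to tip the pan right over, so that all four seats slide into the dish of small parts beside the stand. Leave the pan tipped and the pin parked in its notch, and do not disturb the other things on the bench.

Things in the scene. Friction and masses are not known exactly. Their poses are not given: they have to be found in the camera images.
- stand: grey painted tipping stand, fixed to the bench; base plate 220 x 100 x 10 mm; origin at its underside below the pan's hinge axis. -x faces the robot, +y (left) is the pouring side, z up. Two posts, 170 mm high, carry the hinge axis, which runs along the stand's x through (0, 0, 150 mm).
- pin_sleeve: dark steel sleeve, 34 mm across, fixed on the stand's front; the spring pin runs in it. Origin at the centre of its rim; z is the pin's axis, pointing out of the sleeve to the T-handle, 35 degrees from vertical, leaning to the stand's -x. Two opposite deep slots in the rim hold the pin's cross dowel (5 mm wide, 6 mm high, 34 mm long, parallel to the T-bar) while it is locked.
- rest_notch (a point): centre of the sleeve's rim again. Two opposite rest notches, 5 mm deep with upright walls, lie 59 to 83 degrees (1.03 to 1.45 rad) counter-clockwise of the deep slots, looking down on the T-handle (positive about the sleeve's z). Where exactly differs each time and is not told: feel for it. The flat-bottomed dowel drops in only where it fits, with about 4 degrees of play each way. The rim is level elsewhere.
- t_bar (a point): centre of the pin's T-bar: round dark bar, 12 mm thick, 70 mm long; x along the bar, z along the pin's axis; round shaft below it, no thicker than the bar. Its z over the sleeve's origin: 50 mm locked, 75 fully out, 70 with the dowel standing on the rim, 65 parked in the notches. A spring pulls it in with 5 N (locked) to 12 N (fully out).
- pin_tip (a point): foot of the pin, in the keeper under the pan while locked. The dowel must be lifted clear of the rim (T-bar above 70 mm) before the pin turns out of the deep slots. Standing on the rim it turns easily; over the notches the spring drops it 5 mm, and their walls then stop it from turning on. The pan is free once the pin is out by 10 mm.
- pan (a joint): tilt of the pan in rad: 0 level (start), grows as its handle is raised and its lip sinks on the stand's +y side; stop at 1.12. The pin locks it; unlocked, the hinge turns stiffly (about 4 N at the handle) and stays where it is left.
- pan_handle (a point): middle of the pan's handle: round steel bar 12 mm thick, 72 mm long along the stand's x, 140 mm from the hinge axis on the -y side, 12 mm above it when level; 32 mm clear gap to the pan's end wall, whose top is 16 mm above the bar's centre. Rising, it follows an arc about the hinge axis, up and to +y. Pan: aluminium, 90 x 215 mm, walls 28 mm, narrowing to its open +y lip.
- dish (a point): middle of the floor of the shallow white dish with small parts (about 200 mm along x, 180 mm along y, rim 40 mm high, floor 20 mm above the bench), which stands fixed on the bench to the left of the stand, under the pan's lip.
- piece_1 (a point): centre of a valve seat lying in the pan: turned steel disc-like piece, 26 mm across, 14 mm high
- piece_2 (a point): centre of a valve seat lying in the pan: turned steel disc-like piece, 26 mm across, 14 mm high
- piece_3 (a point): centre of a valve seat lying in the pan: turned steel disc-like piece, 26 mm across, 14 mm high
- piece_4 (a point): centre of a valve seat lying in the pan: turned steel disc-like piece, 26 mm across, 14 mm high
- seat_1: the same seat as piece_1; origin at its underside
- seat_2: the same seat as piece_2; origin at its underside
- seat_3: the same seat as piece_3; origin at its underside
- seat_4: the same seat as piece_4; origin at its underside
- ratchet: bystander: ratchet, 276 mm long, to be left alone; origin at its underside
- gear: bystander: black timing gear, 88 mm, to be left alone; origin at its underside
- tappet_1: bystander: roller tappet, 41 x 30 x 34 mm, to be left alone; origin at its underside
- marker: bystander: paint marker, 127 mm long, to be left alone; origin at its underside
- nozzle_holder: bystander: injector nozzle holder, 105 mm long, to be left alone; origin at its underside
- spring_1: bystander: coil spring, 30 mm thick, 54 mm high, to be left alone; origin at its underside
Not all that is in view belongs to the job. Leave any blue or red look-alike of the seat_1 alone.

How it is judged:
On the way, in this order (a step that is already met when the one before it is completed fails the run):
1. the pin is parked in its rest notch and let go, while the pan is still level (z of t_bar in the frame of pin_sleeve between 0.061 and 0.068 m and value of joint pan below 0.1 rad and contact force between the fingers and stand below 0.1 N), for 0.3 s.
2. the pan is tipped right over, the pin still parked (z of t_bar in the frame of pin_sleeve between 0.061 and 0.068 m and value of joint pan above 0.95 rad), for 0.2 s.
At the end, for the whole second after the job is handed in: The pin is parked (T-bar centre 61 to 68 mm above the sleeve's rim along the axis), the pan is left tipped by more than 0.95 rad, and all four valve seats lie at rest in the dish (centre within 95 mm of its middle and below its rim) (all of step 2 and horizontal distance between each of piece_1, piece_2, piece_3, piece_4 and dish below 0.095 m and z of piece_1 in the frame of dish between -0.005 and 0.03 m and linear speed of each of seat_1, seat_2, seat_3, seat_4 below 0.02 m/s and z of piece_2 in the frame of dish between -0.005 and 0.03 m and z of piece_3 in the frame of dish between -0.005 and 0.03 m and z of piece_4 in the frame of dish between -0.005 and 0.03 m); the robot touches nothing.
It fails at once if a bystander is moved by more than 30 mm (distance of any of ratchet, gear, tappet_1, marker, nozzle_holder, spring_1 from where it was at the start of the episode above 0.03 m).
It also fails if it takes over 58 s, if anything falls off the work surface, if the arm or the gripper's body presses on something with over 40 N, if the wrist force passes 120 N, or if a joint passes its speed limit or range.

## Working session

There is one attempt and no reset: what is moved stays moved. The work goes in short steps, Python scripts to look and compute and a tool call to move; the robot and the scene stay as the last step left them, time stands still between calls to the robot, and variables do not carry over. Pictures are saved under pics/ and viewed, at most 10 in all, crops included, and the job is handed in when it is done.

Besides the shell and the picture viewer there is one more tool, called as name(argument=value, ...) on one line, values as JSON. carry_out: Moves the arm, as the interface text tells. Its arguments: {"type":"object","properties":{"series":{"type":"string"},"jaw":{"type":"number"},"grip_force":{"type":"number"}},"required":["series"]}

```bash
mkdir -p pics; cat > h.py <<'E'
from workcell import bot, eyes, spot_in
import numpy as np, cv2
from scipy.spatial.transform import Rotation as R
def cam(name):
    s=bot.read_state(); p,d=eyes.read_camera(name); c=eyes.get_calibration(name)
    if 'T_tool_cam' in c:
        T=np.eye(4);T[:3,:3]=R.from_rotvec(s['tcp_rot']).as_matrix();T[:3,3]=s['tool_pos'];T=T@np.array(c['T_tool_cam'])
    else:
        T=np.eye(4);Q=np.array(c['rotation']);T[:3,:3]=Q if Q.shape==(3,3) else R.from_rotvec(Q).as_matrix();T[:3,3]=c['position']
    K=np.array(c['K']); v,u=np.mgrid[:400,:640]
    P=np.stack([(u-K[0,2])/K[0,0]*d,(v-K[1,2])/K[1,1]*d,d],-1)@T[:3,:3].T+T[:3,3]
    return p,d,P,T,K
E
python3 - <<'E'
from h import *
print(bot.read_state())
for n in ['scene','top']:
    p,d,P,T,K=cam(n); cv2.imwrite(f'pics/{n}0.png',p); np.savez(f'{n}0.npz',p=p,d=d,P=P,T=T,K=K); print(n,T.round(3).tolist(),K.tolist())
    for t in ['stand','pin_sleeve','t_bar','pan_handle','pan','dish','piece_1']:
        for r in spot_in(n,t)[:5 if t=='piece_1' else 2]:
            c,w=[int(x) for x in r['rect'][:2]]; print(t,np.round(r['rect'],0),round(r['score'],2),P[w,c].round(3))
E
```

```text
{'time': 0.0, 'q': array([ 1.12012254e+00,  2.64779059e-01,  1.60539297e+00,  1.04803312e-05,
        1.27372718e+00, -3.69050843e-02]), 'joint_vel': array([-0.00089603,  0.00080157, -0.00045568, -0.00053565, -0.00040363,
        0.00062264]), 'joint_torque': array([-1.36520925e-03, -5.15094709e+01, -3.67317080e+01,  9.25128688e-05,
        1.27866291e-02,  7.93375648e-06]), 'tool_pos': array([0.2710811 , 0.61739034, 0.24393432]), 'tcp_rot': array([-0.64520783, -3.07404293,  0.00351157]), 'wrist_force': array([ 0.54003521,  0.77652722, -0.14430066]), 'torque': array([0.01801185, 0.00018798, 0.05168573]), 'grip_force': 0.0, 'width': 1.0010747370703288}
scene [[0.735, -0.434, 0.521, 0.056], [-0.678, -0.469, 0.566, -0.665], [-0.001, -0.769, -0.639, 0.78], [0.0, 0.0, 0.0, 1.0]] [[420.63459059036876, 0.0, 320.4425444878272], [0.0, 420.63459059036876, 198.50654792501203], [0.0, 0.0, 1.0]]
stand [342. 239. 107. 130.] 0.72 [ 0.514 -0.235  0.151]
stand [302. 251.  26.  21.] 0.29 [ 0.419 -0.214  0.166]
pin_sleeve [321. 259.  22.  20.] 0.65 [ 0.457 -0.228  0.123]
pin_sleeve [341. 226. 106. 100.] 0.57 [ 0.517 -0.227  0.178]
t_bar [307. 253.  32.  16.] 0.66 [ 0.428 -0.221  0.157]
pan_handle [340. 225. 108. 105.] 0.61 [ 0.54  -0.202  0.151]
pan_handle [338. 181.  14.  16.] 0.22 [0.752 0.019 0.035]
pan [342. 225. 107. 102.] 0.7 [ 0.54  -0.205  0.151]
pan [304. 253.  28.  15.] 0.59 [ 0.418 -0.221  0.167]Traceback (most recent call last):
  File "<stdin>", line 6, in <module>
ValueError: it knows: gear, marker, nozzle_holder, pan, pan_handle, piece, pin_sleeve, pin_tip, ratchet, rest_notch, seat, spring, stand, t_bar, tappet
```

```bash
python3 - <<'E'
from h import *
for n in ['top']:
    p,d,P,T,K=cam(n); cv2.imwrite(f'pics/{n}0.png',p); np.savez(f'{n}0.npz',p=p,d=d,P=P,T=T,K=K); print(n,T.round(3).tolist(),K.tolist())
    for t in ['stand','pin_sleeve','t_bar','pan_handle','pan','piece']:
        for r in spot_in(n,t)[:6 if t=='piece' else 2]:
            c,w=[int(x) for x in r['rect'][:2]]; print(t,np.round(r['rect'],0),round(r['score'],2),P[w,c].round(3))
E
```

```text
top [[-0.027, -0.99, 0.138, 0.461], [-1.0, 0.025, -0.017, -0.081], [0.013, -0.138, -0.99, 1.076], [0.0, 0.0, 0.0, 1.0]] [[515.7325348638459, 0.0, 316.41947972123745], [0.0, 515.7325348638459, 195.8505468700943], [0.0, 0.0, 1.0]]
stand [360. 233. 150. 137.] 0.95 [ 0.523 -0.173  0.152]
pin_sleeve [380. 261.  22.  26.] 0.56 [ 0.472 -0.211  0.119]
t_bar [386. 281.  26.  42.] 0.54 [ 0.435 -0.216  0.153]
pan_handle [359. 217. 151.  78.] 0.87 [ 0.551 -0.17   0.155]
pan [359. 217. 150.  80.] 0.68 [ 0.549 -0.17   0.161]
pan [381. 262.  21.  28.] 0.28 [ 0.47  -0.211  0.123]
piece [362. 223.  14.  16.] 0.67 [ 0.538 -0.174  0.164]
piece [388. 224.  17.  12.] 0.63 [ 0.535 -0.222  0.164]
piece [360. 149.  12.  16.] 0.63 [ 0.707 -0.194  0.011]
piece [307. 102.  11.  12.] 0.61 [ 0.815 -0.085  0.01 ]
piece [362. 204.  13.  14.] 0.55 [ 0.571 -0.175  0.167]
piece [382. 198.  14.  17.] 0.52 [ 0.584 -0.215  0.159]
```

View pics/scene0.png

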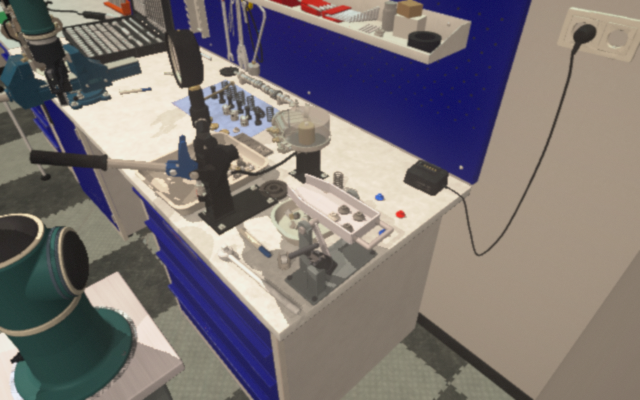

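View pics/top0.png

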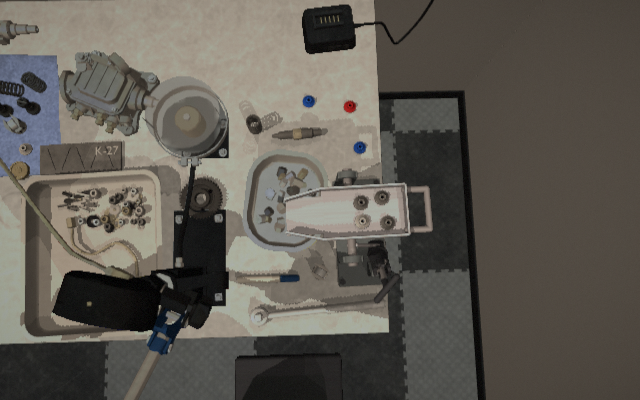

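The scene shows the stand at right, with its T-handle facing the robot near scene pixel (305,252). In the top view the T-bar is at about (386,281), the pan with its four seats at (373,212), the handle at (424,210) and the lip at (285,215) over the dish. The look-alike discs lie outside the pan: blue (308,101), blue (360,148) and red (349,106). The ratchet handle at (385,297) could be mistaken for the T-bar. Next is one close crop to check the choice.

```bash
python3 - <<'E'
from h import *
a=np.load('top0.npz');b=cam('scene');np.savez('scene0.npz',p=b[0],P=b[2],T=b[3],K=b[4])
A=cv2.resize(a['p'][170:310,330:450],None,fx=4,fy=4,interpolation=cv2.INTER_CUBIC)
B=cv2.resize(b[0][200:310,270:370],None,fx=4,fy=4,interpolation=cv2.INTER_CUBIC)
C=np.zeros((560,880,3),np.uint8);C[:,:480]=A;C[:440,480:]=B
cv2.imwrite('pics/crop1.png',C[:,:800+80][:, :800])
P=a['P']
# height maps near T
for v in range(262,300,3): print(v,[f"{P[v,u,0]:.3f},{P[v,u,1]:.3f},{P[v,u,2]:.3f}" for u in range(368,402,4)])
# handle
print('handle')
for v in range(180,240,5): print(v,[f"{P[v,u,0]:.3f},{P[v,u,1]:.3f},{P[v,u,2]:.3f}" for u in range(406,436,3)])
E
```

```text
262 ['0.470,-0.198,0.037', '0.469,-0.198,0.107', '0.469,-0.204,0.117', '0.468,-0.210,0.125', '0.468,-0.218,0.126', '0.468,-0.227,0.116', '0.475,-0.383,-0.820', '0.474,-0.398,-0.823', '0.474,-0.413,-0.826']
265 ['0.464,-0.198,0.036', '0.463,-0.197,0.113', '0.463,-0.204,0.120', '0.463,-0.212,0.112', '0.463,-0.217,0.131', '0.463,-0.225,0.123', '0.464,-0.383,-0.822', '0.463,-0.396,-0.816', '0.463,-0.411,-0.815']
268 ['0.458,-0.198,0.033', '0.458,-0.197,0.114', '0.458,-0.202,0.128', '0.458,-0.211,0.118', '0.457,-0.221,0.098', '0.457,-0.225,0.125', '0.453,-0.381,-0.817', '0.452,-0.396,-0.819', '0.452,-0.411,-0.822']
271 ['0.461,-0.081,1.076', '0.452,-0.200,0.086', '0.452,-0.204,0.112', '0.452,-0.210,0.126', '0.452,-0.216,0.129', '0.452,-0.225,0.121', '0.442,-0.381,-0.818', '0.442,-0.395,-0.816', '0.441,-0.410,-0.817']
274 ['0.446,-0.199,0.023', '0.447,-0.200,0.084', '0.447,-0.203,0.120', '0.447,-0.209,0.130', '0.447,-0.215,0.136', '0.446,-0.225,0.119', '0.431,-0.381,-0.824', '0.447,-0.229,0.181', '0.430,-0.411,-0.827']
277 ['0.440,-0.200,0.008', '0.439,-0.209,0.007', '0.439,-0.216,0.014', 
[... 3662 characters left out ...]
43,-0.825']
225 ['0.532,-0.254,0.164', '0.531,-0.257,0.177', '0.608,-0.464,-0.822', '0.607,-0.474,-0.816', '0.608,-0.486,-0.822', '0.531,-0.281,0.164', '0.531,-0.286,0.164', '0.531,-0.291,0.167', '0.530,-0.296,0.170', '0.606,-0.542,-0.825']
230 ['0.523,-0.253,0.166', '0.522,-0.257,0.177', '0.523,-0.264,0.168', '0.523,-0.269,0.167', '0.522,-0.275,0.166', '0.522,-0.280,0.164', '0.522,-0.285,0.167', '0.522,-0.291,0.164', '0.522,-0.296,0.164', '0.588,-0.543,-0.831']
235 ['0.514,-0.252,0.170', '0.572,-0.452,-0.829', '0.571,-0.462,-0.823', '0.571,-0.473,-0.825', '0.571,-0.484,-0.821', '0.570,-0.495,-0.821', '0.570,-0.505,-0.817', '0.570,-0.517,-0.822', '0.570,-0.529,-0.824', '0.569,-0.539,-0.820']
```

View pics/crop1.png

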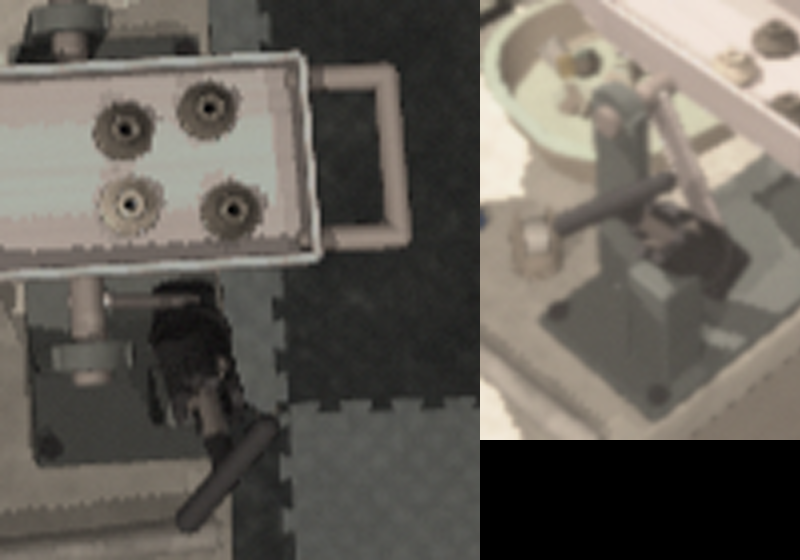

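The crop confirms the choice. The T-bar is the diagonal dark bar from about top pixel (397,277) to (377,300), with the shaft leading from its middle to the sleeve. The four seats are in the pan and its handle is the bar at (427,208). The ratchet lies below on the bench, so I'll check obstacle heights on the way and fit the geometry.

```bash
python3 - <<'E'
from h import *
a=np.load('top0.npz');b=np.load('scene0.npz')
Q=np.vstack([a['P'].reshape(-1,3),b['P'].reshape(-1,3)])
Q=Q[(Q[:,2]>-.05)&(Q[:,2]<.75)]
xs=np.arange(.15,.95,.08); ys=np.arange(.8,-.4,-.08)
print('x',xs.round(2))
for y in ys:
    print(round(y,2),[ (lambda s: round(float(np.percentile(s,99.5)),2) if len(s)>5 else None)(Q[(abs(Q[:,0]-x)<.04)&(abs(Q[:,1]-y)<.04),2]) for x in xs])
# T-bar fit on both clouds
for n,c in (('top',a),('scene',b)):
    P=c['P'].reshape(-1,3)
    m=(P[:,0]>.395)&(P[:,0]<.448)&(P[:,1]>-.24)&(P[:,1]<-.19)&(P[:,2]>.148)&(P[:,2]<.2)
    S=P[m]; print(n,len(S),np.median(S,0))
    for it in range(4):
        c0=S.mean(0);dd=np.linalg.svd(S-c0)[2][0]; r=np.linalg.norm((S-c0)-np.outer((S-c0)@dd,dd),axis=1); S=S[r<.009]
    t=(S-c0)@dd; print(len(S),c0.round(4),dd.round(3),'ext',(c0+dd*np.percentile(t,1)).round(3),(c0+dd*np.percentile(t,99)).round(3))
# handle bar
P=a['P'].reshape(-1,3)
m=(P[:,0]>.53)&(P[:,0]<.595)&(P[:,1]>-.31)&(P[:,1]<-.28)&(P[:,2]>.155)&(P[:,2]<.18);S=P[m]
c0=S.mean(0);dd=np.linalg.svd(S-c0)[2][0];print('handle',len(S),c0.round(4),dd.round(3),S.min(0).round(3),S.max(0).round(3))
# rim long walls fit
for lo,hi in((.505,.53),(.585,.62)):
    m=(P[:,0]>lo)&(P[:,0]<hi)&(P[:,1]>-.25)&(P[:,1]<-.15)&(P[:,2]>.170)&(P[:,2]<.185);S=P[m];print('wall',len(S),np.polyfit(S[:,1],S[:,0],1))
E
```

```text
x [0.15 0.23 0.31 0.39 0.47 0.55 0.63 0.71 0.79 0.87]
0.8 [None, None, 0.0, 0.0, 0.0, 0.0, 0.0, 0.0, 0.05, 0.05]
0.72 [None, None, 0.0, 0.0, 0.0, 0.0, 0.0, 0.0, 0.05, 0.05]
0.64 [None, 0.51, 0.49, 0.0, 0.0, 0.0, 0.0, 0.01, 0.05, 0.39]
0.56 [None, 0.51, 0.5, 0.0, 0.01, 0.0, 0.01, 0.17, 0.15, 0.4]
0.48 [None, None, 0.04, 0.04, 0.04, 0.04, 0.2, 0.19, 0.05, 0.41]
0.4 [None, None, 0.04, 0.01, 0.02, 0.24, 0.23, 0.01, 0.09, 0.41]
0.32 [None, None, 0.04, 0.04, 0.28, 0.27, 0.04, 0.02, 0.1, 0.41]
0.24 [0.3, 0.28, 0.24, 0.49, 0.48, 0.04, 0.04, 0.04, 0.08, 0.41]
0.16 [0.0, 0.25, 0.24, 0.5, 0.5, 0.12, 0.15, 0.21, 0.21, 0.41]
0.08 [0.0, None, 0.0, 0.48, 0.49, 0.04, 0.15, 0.21, 0.21, 0.41]
0.0 [0.0, None, 0.01, 0.04, 0.04, 0.04, 0.04, 0.05, 0.05, 0.41]
-0.08 [0.0, None, 0.0, 0.02, 0.17, 0.18, 0.18, 0.04, 0.02, 0.41]
-0.16 [0.0, None, 0.0, 0.15, 0.17, 0.18, 0.18, 0.01, 0.01, 0.39]
-0.24 [None, None, 0.0, 0.17, 0.18, 0.18, 0.18, 0.01, 0.0, 0.0]
-0.32 [None, None, None, None, None, 0.17, 0.17, None, None, None]
-0.4 [None, None, None, None, None, None, None, None, None, None]
top 273 [ 0.42641818 -0.21329927  0.16452394]
245 [ 0.4234 -0.2139  0.1665] [-0.685  0.554 -0.472] ext [ 0.445 -0.232  0.182] [ 0.4   -0.195  0.151]
scene 207 [ 0.42327795 -0.21851582  0.16538701]
192 [ 0.4214 -0.2177  0.1666] [-0.698  0.551 -0.456] ext [ 0.444 -0.236  0.181] [ 0.398 -0.199  0.151]
handle 258 [ 0.5626 -0.2937  0.1657] [-0.999 -0.043 -0.001] [ 0.53  -0.301  0.159] [ 0.594 -0.28   0.172]
wall 144 [-0.03078187  0.50793858]
wall 157 [-0.03053595  0.59773727]
```

carry_out(series="0 0 0.05 -10; 0 0 0.05 -10; 0 0 0.05 -10; 0 0 0.05 -10; 0 0 0.05 -10; 0 0 0.05 -10; 0 0 0.05 -10; 0 0 0.05 -10", jaw=1, grip_force=45)

```text
time: 1.7
tool_pos: [0.2712, 0.6176, 0.6473]
tcp_rot: [-2.476, -1.933, -0.001]
wrist_force: [-0.0, 2.0, 0.7]
width: 1.001
grip_force: 0.0
```

carry_out(series="0.01 -0.05 0 -10; 0.01 -0.05 0 -10; 0.01 -0.05 0 -10; 0.01 -0.05 0 -10; 0.01 -0.05 0 -10; 0.01 -0.05 0 -10; 0.01 -0.05 0 -10; 0.01 -0.05 0 -10; 0.01 -0.05 0 -10; 0.01 -0.05 0 -10; 0.01 -0.05 0 -10; 0.01 -0.05 0 -9; 0 -0.05 0 0; 0 -0.05 0 0; 0 -0.05 -0.05 0; 0 -0.05 -0.06 0; 0 0 -0.06 0; 0 0 -0.06 0; 0 0 -0.06 0; 0 0 0 0")

```text
time: 4.2
tool_pos: [0.3871, -0.1641, 0.3655]
tcp_rot: [-2.924, 1.144, 0.024]
wrist_force: [-0.3, -0.4, 0.8]
width: 0.997
grip_force: 0.0
```

```bash
python3 - <<'E'
from h import *
p,d,P,T,K=cam('wrist'); cv2.imwrite('pics/w1.png',p); np.savez('w1.npz',p=p,P=P)
s=bot.read_state();print(s['tool_pos'],R.from_rotvec(s['tcp_rot']).as_matrix().round(3).tolist(),s['q'])
r=spot_in('wrist','t_bar');print(r[:2])
P=P.reshape(-1,3)
m=(P[:,0]>.385)&(P[:,0]<.455)&(P[:,1]>-.25)&(P[:,1]<-.18)&(P[:,2]>.14)&(P[:,2]<.2)
S=P[m]
for it in range(6):
    c0=S.mean(0);dd=np.linalg.svd(S-c0)[2][0]; q=np.linalg.norm((S-c0)-np.outer((S-c0)@dd,dd),axis=1); S=S[q<.009]
t=(S-c0)@dd; print(len(S),c0.round(4),dd.round(3),'ext',(c0+dd*np.percentile(t,1)).round(4),(c0+dd*np.percentile(t,99)).round(4))
E
```

```text
[ 0.38994221 -0.16546874  0.3711612 ] [[0.735, -0.678, -0.005], [-0.678, -0.735, 0.002], [-0.005, 0.002, -1.0]] [-4.60145886e-01 -2.77293811e-01  1.91523404e+00  2.13747926e-05
  1.50905756e+00  1.85611658e+00]
[{'rect': [326.6, 94.0, 44.7, 83.1], 'score': 0.57}, {'rect': [214.6, 189.9, 65.2, 59.8], 'score': 0.21}]
866 [ 0.4252 -0.2158  0.1697] [-0.692  0.559 -0.456] ext [ 0.4456 -0.2323  0.1831] [ 0.4002 -0.1956  0.1532]
```

View pics/w1.png

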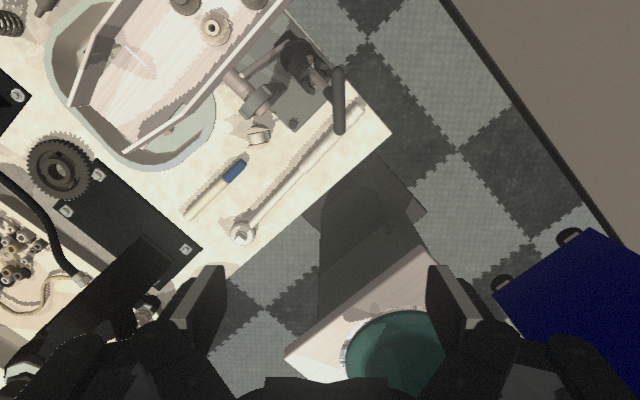

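Wrist view: the T-bar is at about (338,100), with its low free end near (339,130). The pan is upper left, the sleeve at (300,55), and the ratchet lies on the bench below. I'll hover over the low half of the bar (20 mm off centre, clear of the shaft) and go down.

carry_out(series="0.0105 -0.019 0 3.7; 0.0105 -0.0195 0 0; 0 0 -0.04 0; 0 0 -0.04 0; 0 0 -0.03 0; 0 0 -0.02 0; 0 0 0 0; 0 0 0 0", jaw=0)

```text
time: 5.3
tool_pos: [0.4142, -0.2059, 0.2457]
tcp_rot: [2.96, -1.05, 0.006]
wrist_force: [-0.0, -0.4, 1.2]
width: 0.498
grip_force: 0.0
```

```bash
python3 - <<'E'
from h import *
p,d,P,T,K=cam('wrist'); 
s=bot.read_state();M=R.from_rotvec(s['tcp_rot']).as_matrix();print(s['tool_pos'],M.round(3)[:,1],s['wrist_force'],s['width'])
P=P.reshape(-1,3)
m=(P[:,0]>.385)&(P[:,0]<.455)&(P[:,1]>-.25)&(P[:,1]<-.18)&(P[:,2]>.14)&(P[:,2]<.2)
S=P[m]
for it in range(6):
    c0=S.mean(0);dd=np.linalg.svd(S-c0)[2][0]; q=np.linalg.norm((S-c0)-np.outer((S-c0)@dd,dd),axis=1); S=S[q<.009]
t=(S-c0)@dd; print(len(S),c0.round(4),dd.round(3),'ext',(c0+dd*np.percentile(t,1)).round(4),(c0+dd*np.percentile(t,99)).round(4))
E
```

```text
[ 0.41407714 -0.20577278  0.24566913] [-0.63  -0.777 -0.001] [0.12560849 0.57081519 1.09275373] 0.5045970801787573
1471 [ 0.427  -0.2175  0.1708] [-0.698  0.56  -0.446] ext [ 0.4459 -0.2327  0.1829] [ 0.4007 -0.1965  0.154 ]
```

carry_out(series="-0.004 0.002 -0.03 0; 0 0 -0.03 0; 0 0 -0.02 0; 0 0 -0.014 0; 0 0 0 0; 0 0 0 0")

```text
time: 6.1
tool_pos: [0.4093, -0.2032, 0.1503]
tcp_rot: [2.961, -1.049, 0.003]
wrist_force: [0.2, 0.4, 0.6]
width: 0.502
grip_force: 0.0
```

carry_out(series="0 0 0 0; 0 0 0 0; 0 0 0 0; 0 0 0 0; 0 0 0 0", jaw=-1, grip_force=45)

```text
time: 6.72
tool_pos: [0.4085, -0.2028, 0.1495]
tcp_rot: [2.961, -1.049, 0.001]
wrist_force: [-1.9, 0.3, 5.2]
width: 0.12
grip_force: 44.1
```

Gripped (12 mm class opening). Pull out along the axis by ~23.5 mm.

carry_out(series="-0.0035 0 0.005 0; -0.0035 0 0.005 0; -0.0035 0 0.005 0; -0.003 -0.0005 0.004 0; 0 0 0 0; 0 0 0 0")

```text
time: 7.48
tool_pos: [0.3964, -0.2032, 0.1674]
tcp_rot: [-2.96, 1.049, -0.006]
wrist_force: [8.9, -0.9, -8.9]
width: 0.118
grip_force: 43.7
```

carry_out(series="-0.0012 0 0.0017 0; 0 0 0 0; 0 0 0 0")

```text
time: 7.85
tool_pos: [0.3953, -0.2032, 0.169]
tcp_rot: [-2.96, 1.049, -0.006]
wrist_force: [8.9, -0.8, -9.2]
width: 0.118
grip_force: 43.7
```

carry_out(series="-0.0008 -0.0018 -0.0006 5.7; -0.0007 -0.0017 -0.0006 5.7; -0.0005 -0.0018 -0.0004 5.8; -0.0005 -0.0018 -0.0004 5.8; 0 0 0 0")

```text
time: 8.48
tool_pos: [0.3933, -0.2102, 0.1672]
tcp_rot: [-3.11, 0.438, -0.008]
wrist_force: [9.8, 0.7, -8.2]
width: 0.123
grip_force: 43.6
```

carry_out(series="-0.0002 -0.0019 -0.0002 6; -0.0002 -0.0019 -0.0002 6; 0 -0.0019 0 6; 0.0001 -0.0019 0 6; 0.0003 -0.0019 0.0002 6; 0.0004 -0.0019 0.0002 6; 0 0 0 0")

```text
time: 9.35
tool_pos: [0.3928, -0.2212, 0.1667]
tcp_rot: [-3.093, -0.545, -0.005]
wrist_force: [8.2, 0.9, -8.0]
width: 0.12
grip_force: 43.7
```

carry_out(series="0.001 0 -0.0015 0; 0.001 0 -0.0015 0; 0.0005 0 -0.0005 0; 0 0 0 0; 0 0 0 0")

```text
time: 9.98
tool_pos: [0.393, -0.2216, 0.1657]
tcp_rot: [-3.093, -0.546, 0.004]
wrist_force: [-5.7, 2.7, 11.5]
width: 0.12
grip_force: 45.7
```

carry_out(series="0 0 0 0; 0 0 0 0; 0 0 0 0", jaw=-0.45)

```text
time: 10.35
tool_pos: [0.3938, -0.2216, 0.1639]
tcp_rot: [-3.093, -0.545, 0.001]
wrist_force: [0.0, -0.7, -0.1]
width: 0.273
grip_force: 0.0
```

```bash
cat > bar.py <<'E'
from h import *
s=bot.read_state();M=R.from_rotvec(s['tcp_rot']).as_matrix();print(s['time'],s['tool_pos'],M.round(3)[:,1],s['wrist_force'],s['width'])
for n in ('top','scene'):
    p,d,P,T,K=cam(n);
    G=P.reshape(-1,3)
    m=(G[:,0]>.36)&(G[:,0]<.46)&(G[:,1]>-.27)&(G[:,1]<-.15)&(G[:,2]>.14)&(G[:,2]<.24)
    S=G[m];print(n,len(S))
    cv2.imwrite(f'pics/{n}_{s["time"]:.2f}.png',cv2.resize(p[200:320,320:440] if n=='top' else p[190:310,250:370],None,fx=4,fy=4,interpolation=cv2.INTER_CUBIC))
p,d,P,T,K=cam('wrist'); cv2.imwrite(f'pics/wrist_{s["time"]:.2f}.png',p)
E
python3 bar.py; python3 -c "
import cv2,glob,numpy as np
a=[cv2.imread(sorted(glob.glob('pics/%s_*.png'%n),key=lambda f:float(f.split('_')[-1][:-4]))[-1]) for n in('top','scene')]
w=cv2.imread(sorted(glob.glob('pics/wrist_*.png'))[-1]);
cv2.imwrite('pics/v2.png',np.hstack([cv2.resize(a[0],(400,400)),cv2.resize(a[1],(400,400))]))
cv2.imwrite('pics/v2w.png',w)"
```

```text
10.35 [ 0.39383982 -0.22155189  0.16391542] [ 0.342 -0.94  -0.001] [ 0.04752776 -0.66984909 -0.05913026] 0.27305895778398437
top 193
scene 1000
```

View pics/v2.png

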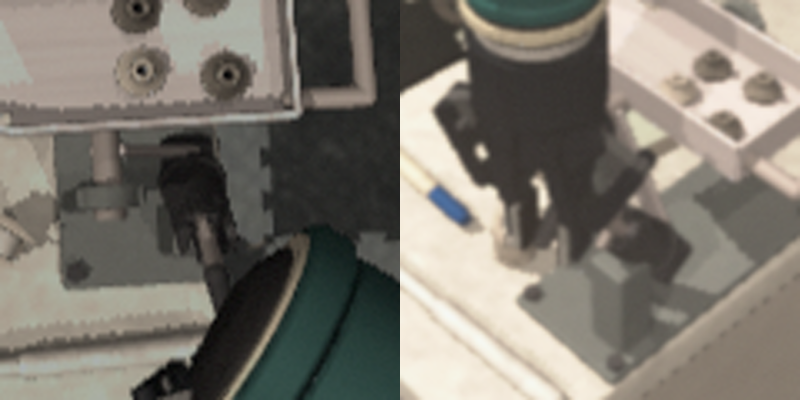

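Scene crop: the gripper straddles the low end (~(540,230)) and the free upper end shows at (645,155), so the pin is standing on the rim. I'll push on with loose jaws until it drops.

carry_out(series="0 0 0 0; 0.0005 -0.0018 0 5.9; 0.0007 -0.0018 0 5.7; 0 0 0 0", jaw=-0.6)

```text
time: 11.0
tool_pos: [0.3952, -0.2249, 0.164]
tcp_rot: [-3.022, -0.853, 0.0]
wrist_force: [-0.9, 1.4, -0.5]
width: 0.2
grip_force: 0.7
```

carry_out(series="0.0008 -0.0017 0 5.5; 0 0 0 0")

```text
time: 11.25
tool_pos: [0.3959, -0.2267, 0.164]
tcp_rot: [-2.979, -0.995, 0.001]
wrist_force: [-0.3, 1.3, -0.7]
width: 0.202
grip_force: 0.6
```

carry_out(series="0.0009 -0.0016 0 5.3; 0 0 0 0")

```text
time: 11.5
tool_pos: [0.3967, -0.2284, 0.164]
tcp_rot: [-2.93, -1.131, 0.001]
wrist_force: [-0.1, 0.4, -0.3]
width: 0.2
grip_force: 0.0
```

carry_out(series="0.001 -0.0015 0 5.2; 0 0 0 0")

```text
time: 11.75
tool_pos: [0.3977, -0.2298, 0.1642]
tcp_rot: [-2.876, -1.262, 0.001]
wrist_force: [-1.1, 3.0, 0.9]
width: 0.203
grip_force: 1.3
```

carry_out(series="0.0011 -0.0014 0 5; 0 0 0 0")

```text
time: 12.0
tool_pos: [0.3986, -0.2312, 0.1642]
tcp_rot: [-2.818, -1.386, 0.001]
wrist_force: [-2.0, 2.8, 2.2]
width: 0.202
grip_force: 2.0
```

carry_out(series="0.0012 -0.0013 0 4.8; 0 0 0 0")

```text
time: 12.25
tool_pos: [0.3995, -0.2323, 0.1643]
tcp_rot: [-2.757, -1.503, 0.002]
wrist_force: [-3.3, 3.4, 3.8]
width: 0.2
grip_force: 2.8
```

Resistance is growing, so it has probably reached the notch wall. Let go, back off and measure.

carry_out(series="0 0 0 0; 0 0 0 0; 0 0 0.03 0; 0 0 0.04 0; -0.01 0.01 0.04 0; 0 0 0 0", jaw=0)

```text
time: 13.0
tool_pos: [0.3923, -0.2241, 0.2786]
tcp_rot: [2.749, 1.503, 0.006]
wrist_force: [0.6, -0.3, 0.2]
width: 0.501
grip_force: 0.0
```

```bash
cat > bar2.py <<'E'
from h import *
s=bot.read_state();M=R.from_rotvec(s['tcp_rot']).as_matrix();print(s['time'],s['tool_pos'],M.round(3)[:,1],s['wrist_force'],s['q'][5])
p,d,P,T,K=cam('wrist'); cv2.imwrite('pics/w_%.2f.png'%s['time'],p)
P=P.reshape(-1,3)
ax=R.from_euler('z',2,degrees=True).apply([-.574,0,.819]); O=np.array([.4245,-.2153,.164])-.05*ax
ez=ax; ey=R.from_euler('z',2,degrees=True).apply([0,1,0]); ex=np.cross(ey,ez)
L=(P-O)@np.array([ex,ey,ez]).T
m=(np.hypot(L[:,0],L[:,1])<.04)&(L[:,2]>.055)&(L[:,2]<.09)
S=L[m]; print(len(S))
for it in range(6):
    c0=S.mean(0);dd=np.linalg.svd(S-c0)[2][0]; q=np.linalg.norm((S-c0)-np.outer((S-c0)@dd,dd),axis=1); S=S[q<.009]
t=(S-c0)@dd; a,b=c0+dd*np.percentile(t,1),c0+dd*np.percentile(t,99)
print(len(S),'mean',c0.round(4),'dir',dd.round(3),'ang',np.degrees(np.arctan(dd[1]/dd[0])).round(1),'ext',a.round(4),b.round(4),'top z pct',np.percentile(S[:,2],[50,90]).round(4))
E
python3 bar2.py
```

```text
13.0 [ 0.39229239 -0.2240866   0.27860309] [ 0.842 -0.54   0.009] [ 0.59587202 -0.32850519  0.23310103] -0.0038112262966665963
1374
1363 mean [0.0044 0.0039 0.0693] dir [-0.837 -0.547  0.023] ang 33.2 ext [0.0279 0.0192 0.0687] [-0.0267 -0.0165  0.0702] top z pct [0.0699 0.0711]
```

```bash
python3 - <<'E'
from h import *
P=np.load('w1.npz')['P'].reshape(-1,3)
z=R.from_euler('z',2,degrees=True);ex,ey,ez=z.apply([.819,0,.574]),z.apply([0,1,0]),z.apply([-.574,0,.819])
L=(P-(np.array([.4245,-.2153,.164])-.05*ez))@np.array([ex,ey,ez]).T
S=L[(np.hypot(L[:,0],L[:,1])<.04)&(L[:,2]>.045)&(L[:,2]<.065)]
for it in range(6):
    c0=S.mean(0);dd=np.linalg.svd(S-c0)[2][0]; q=np.linalg.norm((S-c0)-np.outer((S-c0)@dd,dd),axis=1); S=S[q<.009]
print(len(S),c0.round(4),dd.round(3),np.percentile(S[:,2],[50,90]).round(4),np.degrees(np.arctan(dd[1]/dd[0])))
s=bot.read_state();print(s['q'])
E
```

```text
866 [ 0.0038 -0.0005  0.0543] [-0.812  0.583  0.013] [0.0549 0.0563] -35.67023061645424
[-5.74047783e-01 -1.94998671e-01  2.02065966e+00 -2.89236680e-04
  1.31070585e+00 -4.10825554e-03]
```

View pics/w_13.00.png

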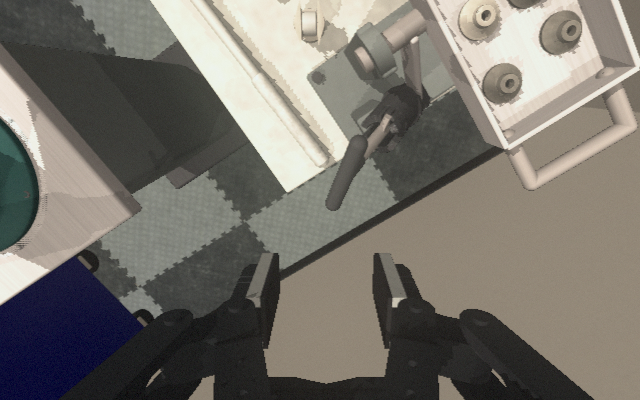

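The pin has moved 15.0 mm along the axis from locked (to 65 mm) and turned ~69°, so it's parked and released. The wrist view shows the bar at (345,175) seated on the sleeve, the pan level, and the handle at (575,140). Next is the pan handle.

carry_out(series="0.01 0 0.03 -10; 0.02 -0.01 0 -10; 0.03 -0.01 0 -10; 0.03 -0.01 0 -10; 0.03 -0.02 0 -10; 0.03 -0.02 0 -5.3; 0.02 0 -0.02 0; 0 0 0 0; 0 0 0 0", jaw=-0.4)

```text
time: 14.18
tool_pos: [0.5595, -0.2926, 0.283]
tcp_rot: [-3.14, -0.057, 0.004]
wrist_force: [-0.4, -0.4, -0.9]
width: 0.302
grip_force: 0.0
```

```bash
python3 - <<'E'
from h import *
s=bot.read_state();M=R.from_rotvec(s['tcp_rot']).as_matrix();print(s['time'],s['tool_pos'],M.round(3)[:,1],s['wrist_force'],s['width'])
for n in ['wrist','top']:
    p,d,P,T,K=cam(n); cv2.imwrite('pics/h_%s.png'%n,p)
    P=P.reshape(-1,3); m=(P[:,0]>.535)&(P[:,0]<.59)&(P[:,1]>-.31)&(P[:,1]<-.275)&(P[:,2]>.15)&(P[:,2]<.18);S=P[m]
    if len(S)>20:
        c0=S.mean(0);dd=np.linalg.svd(S-c0)[2][0];print(n,len(S),c0.round(4),dd.round(3),S.min(0).round(3),S.max(0).round(3),np.percentile(S[:,2],90))
E
```

```text
14.175 [ 0.55954673 -0.29257334  0.28296144] [ 0.036 -0.999 -0.001] [-0.40687666 -0.37589392 -0.85477573] 0.30222616996482576
wrist 1102 [ 0.5635 -0.2953  0.1677] [-0.999 -0.033  0.002] [ 0.535 -0.302  0.162] [ 0.59  -0.289  0.171] 0.16920100805150298
top 105 [ 0.5489 -0.2948  0.1656] [-0.999 -0.04  -0.008] [ 0.536 -0.301  0.16 ] [ 0.563 -0.289  0.171] 0.16796129028507983
```

carry_out(series="0.004 -0.003 -0.03 0; 0 0 -0.04 0; 0 0 -0.03 0; 0 0 -0.024 0; 0 0 0 0; 0 0 0 0")

```text
time: 15.02
tool_pos: [0.5649, -0.2962, 0.1621]
tcp_rot: [3.14, 0.057, 0.003]
wrist_force: [0.0, 0.2, 0.2]
width: 0.296
grip_force: 0.0
```

carry_out(series="0 0 0 0; 0 0 0 0; 0 0 0 0; 0 0 0 0", jaw=-1, grip_force=35)

```text
time: 15.52
tool_pos: [0.5653, -0.2951, 0.1626]
tcp_rot: [-3.141, -0.057, -0.004]
wrist_force: [-0.7, 4.6, 5.6]
width: 0.121
grip_force: 34.4
```

carry_out(series="0 0.0008 0.0065 0; 0 0.001 0.0065 0; 0 0.0013 0.0064 0; 0 0.0017 0.0064 0; 0 0.0019 0.0063 0; 0 0.0021 0.0061 0; -0.0001 0.0025 0.0061 0; -0.0001 0.0028 0.0059 0; -0.0001 0.003 0.0058 0; -0.0001 0.0034 0.0056 0; -0.0001 0.0036 0.0055 0; -0.0001 0.0037 0.0054 0; 0 0 0 0; 0 0 0 0")

```text
time: 17.27
tool_pos: [0.5644, -0.2697, 0.2347]
tcp_rot: [3.137, 0.057, 0.004]
wrist_force: [1.7, -4.6, 3.6]
width: 0.125
grip_force: 34.9
```

carry_out(series="-0.0001 0.0041 0.0051 0; -0.0001 0.0043 0.0049 0; -0.0001 0.0045 0.0048 0; -0.0001 0.0047 0.0045 0; -0.0002 0.0049 0.0043 0; -0.0002 0.0052 0.0041 0; -0.0002 0.0053 0.0038 0; -0.0002 0.0055 0.0036 0; -0.0002 0.0057 0.0033 0; -0.0002 0.005 0.0026 0; -0.0002 0.0051 0.0024 0; -0.0002 0.0051 0.0023 0; 0 0 0 0; 0 0 0 0")

```text
time: 19.02
tool_pos: [0.5629, -0.2131, 0.2843]
tcp_rot: [3.131, 0.056, 0.01]
wrist_force: [-2.3, -10.1, 14.1]
width: 0.119
grip_force: 34.3
```

```bash
python3 - <<'E'
from h import *
for n in ['scene','top']:
    p,d,P,T,K=cam(n); cv2.imwrite('pics/t_%s.png'%n,p)
    for r in spot_in(n,'piece')[:8]:
        c,w=[int(x) for x in r['rect'][:2]]; print(n,np.round(r['rect'],0),round(r['score'],2),P[w,c].round(3))
a=cv2.imread('pics/t_scene.png')[170:300,240:400];b=cv2.imread('pics/t_top.png')[130:300,230:430]
cv2.imwrite('pics/v3.png',np.hstack([cv2.resize(a,(400,325)),cv2.resize(b,(382,325))]))
E
```

```text
scene [293. 223.   8.  10.] 0.64 [ 0.54  -0.03   0.037]
scene [385. 231.   5.   6.] 0.5 [ 0.712 -0.197  0.013]
scene [380. 197.   2.   5.] 0.44 [ 0.816 -0.093  0.011]
scene [402. 214.  11.   6.] 0.37 [ 0.798 -0.183  0.015]
top [308. 101.  10.  14.] 0.69 [ 0.815 -0.085  0.011]
top [361. 150.  14.  16.] 0.68 [ 0.708 -0.196  0.008]
top [285. 206.  13.  10.] 0.62 [ 0.59  -0.032  0.031]
top [286. 227.  14.  11.] 0.49 [ 0.544 -0.036  0.034]
top [348. 108.  16.  14.] 0.48 [ 0.801 -0.17   0.007]
```

View pics/v3.png

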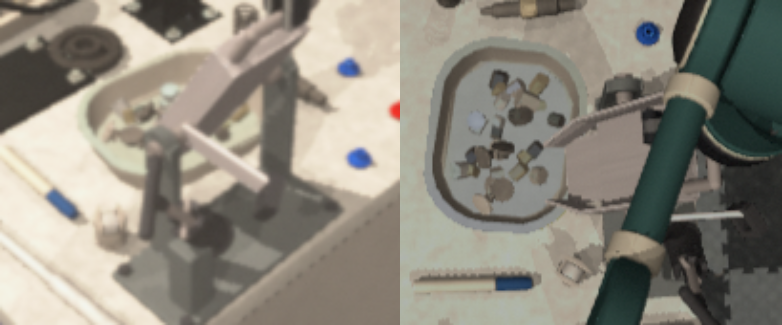

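The pan is tipped right over, with the pin still at the lower centre of the scene crop. Seats appear in the dish, such as the dark discs at crop (520,115) and (525,152). Release and back away upwards.

carry_out(series="0 0 0 0; 0 0 0 0; 0 0 0 0; 0 0 0.03 0; 0 0 0.04 0; -0.03 -0.02 0.05 0; -0.05 -0.02 0.05 0; -0.05 -0.02 0.02 0; -0.05 0 0 0; 0 0 0 0; 0 0 0 0", jaw=-0.4)

```text
time: 20.6
tool_pos: [0.3894, -0.2653, 0.4605]
tcp_rot: [-3.14, -0.057, -0.0]
wrist_force: [0.8, -0.1, -0.0]
width: 0.298
grip_force: 0.0
```

```bash
python3 - <<'E'
from h import *
s=bot.read_state();print(s['time'],s['tool_pos'],s['wrist_force'])
for n in ['scene','top']:
    p,d,P,T,K=cam(n); cv2.imwrite('pics/u_%s.png'%n,p)
    for r in spot_in(n,'piece')[:10]:
        c,w=[int(x) for x in r['rect'][:2]]; print(n,np.round(r['rect'],0),round(r['score'],2),P[w,c].round(3))
    G=P.reshape(-1,3); H=G[(abs(G[:,0]-.56)<.045)&(G[:,1]>-.27)&(G[:,1]<-.14)&(G[:,2]>.2)&(G[:,2]<.32)]
    if len(H): print(n,'handle-ish highest',H[np.argsort(-H[:,2])[:15]].mean(0).round(3))
    z=R.from_euler('z',2,degrees=True);ex,ey,ez=z.apply([.819,0,.574]),z.apply([0,1,0]),z.apply([-.574,0,.819])
    L=(G-(np.array([.4245,-.2153,.164])-.05*ez))@np.array([ex,ey,ez]).T
    S=L[(np.hypot(L[:,0],L[:,1])<.036)&(L[:,2]>.045)&(L[:,2]<.095)]; print('bar z',len(S),np.percentile(S[:,2],[50,75,90]).round(4) if len(S) else '')
a=cv2.imread('pics/u_scene.png')[170:300,240:400];b=cv2.imread('pics/u_top.png')[140:260,235:355]
cv2.imwrite('pics/v4.png',np.hstack([cv2.resize(a,(320,480),interpolation=cv2.INTER_CUBIC),cv2.resize(b,(480,480),interpolation=cv2.INTER_CUBIC)]))
E
```

```text
20.6 [ 0.38942285 -0.26532068  0.46049679] [ 0.75878023 -0.08773291 -0.00528728]
scene [401. 212.   9.   7.] 0.64 [ 0.802 -0.177  0.013]
scene [385. 231.   4.   6.] 0.52 [ 0.715 -0.198  0.013]
scene [283. 222.   6.   9.] 0.5 [ 0.526 -0.006  0.033]
scene [381. 197.   1.   8.] 0.4 [ 0.816 -0.093  0.011]
scene [339. 178.  12.   5.] 0.36 [0.774 0.034 0.031]
scene handle-ish highest [ 0.549 -0.215  0.285]
bar z 225 [0.0687 0.0704 0.0716]
top [273. 238.   4.  11.] 0.58 [ 0.525 -0.007  0.03 ]
top [359. 146.  12.  11.] 0.5 [ 0.715 -0.19   0.015]
top [284. 206.  11.  14.] 0.48 [ 0.587 -0.032  0.036]
top [308. 102.  11.  11.] 0.45 [ 0.814 -0.085  0.007]
top [285. 228.  15.  10.] 0.4 [ 0.542 -0.032  0.036]
top handle-ish highest [ 0.55  -0.213  0.285]
bar z 243 [0.0681 0.0694 0.0704]
```

View pics/v4.png

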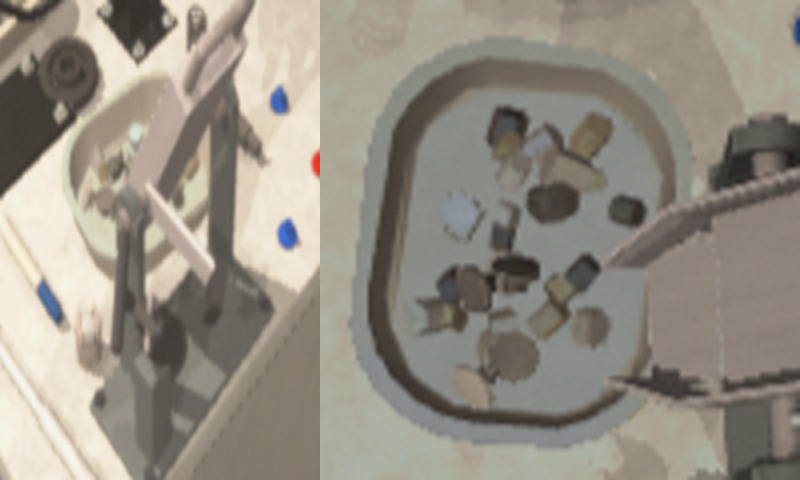

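The right panel shows the dish and pan lip. Disc-like seats appear at about (553,203), (515,272), (510,353) and (590,325) among the small parts. One more crop compares before and after and includes the pan interior.

```bash
python3 - <<'E'
from h import *
a=cv2.imread('pics/top0.png')[145:255,240:440];b=cv2.imread('pics/u_top.png')[145:255,240:440]
f=lambda i:cv2.resize(i,(540,297),interpolation=cv2.INTER_CUBIC)
cv2.imwrite('pics/v5.png',np.vstack([f(a),f(b)]))
E
```

```text
(no output)
```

View pics/v5.png

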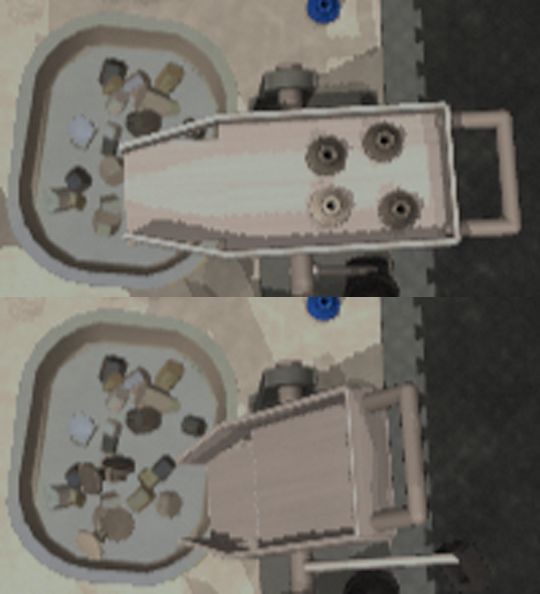

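Before (top) and after (bottom): the pan is empty and tipped, and new discs lie in the dish at about (120,465), (90,477), (117,522) and (168,503), all well inside 95 mm. Handing in.

```bash
python3 -c "
from h import *
print(bot.finish_job())"
```

```text
the job is handed in; nothing more can be done
None
```

I handed the job in at about 21 s of the 58 s allowed, and the cameras show it done: the pin is parked in its notch at about 65 mm, the pan is left tipped at about 1.07 rad and is empty, and the seats look to be all in the dish (picked out by eye among the small parts); no verdict came back.

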